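# Shut the lamp-panel door and clamp its glued pull block

## Task

The orange pull block has just been glued to the door of the small cream lamp-panel enclosure: first push the door shut by hand until it seats on its catch, then pump the red trigger of the clamp in front of it (squeeze fully, let it spring back, squeeze again) until the jaw presses on the block. Finish while still holding the trigger squeezed, so that the jaw bears firmly on the block without crushing it. Work the clamp only by its trigger and blue handle, leave its rod and jaw alone, and do not disturb the other things on the counter.

Things in the scene. Friction and masses are not known exactly. Their poses are not given: they have to be found in the camera images.
- enclosure: Fixed cream steel box, 120 deep (x) x 220 wide (y) x 190 mm high, its open front towards its own -x (roughly to the robot). Origin: centre of its underside, on the counter. It stands anywhere within some 8 cm in depth and 20 cm sideways, turned up to 0.3 rad.
- door (a joint): Hinge of the cream door, rad: 0 = shut and seated, growing as the free edge swings out to the enclosure's -x; found ajar at 0.18 to 0.26. Vertical hinge at the enclosure's +y side; door 210 wide, 12 mm thick, 13 to 185 mm high. It stays where it is left. A roller catch resists with 3 to 4 N at the free edge from 0.06 to 0.025 rad; past that it snaps in to 0 and is kept there.
- door_push (a point): Point on the outer face of the door near its free edge (23 mm in from the edge, 187 mm from the hinge axis), 160 mm above the counter: a good place to push towards the enclosure's +x. Three small pilot lamps lie 62 mm and more from it towards the hinge. Frame turns with the door, -x out of the outer face.
- door_hinge (a point): Point on the door's vertical hinge axis, 100 mm above the counter. With the door shut the door's outer face lies 12 mm in front (-x) of it.
- panel_door: The cream door with the orange block glued to it: one body. Origin: on the hinge axis at the counter; y runs from the free edge to the hinge, -x out of the outer face. The orange plastic pull block is 44 x 44 mm, stands 20 mm proud of the outer face, centred 100 mm from the hinge axis and 70 mm above the counter. Pressed with more than 45 N it is crushed.
- block_face (a point): Centre of the block's outer face, where the jaw is to press. Frame turns with the door, -x out of the face.
- clamp: One-hand trigger clamp bolted to the counter in front of the enclosure. Origin: on the counter, under the trigger's pivot pin; +x is the way the jaw travels (square to the shut door), z up. Base 110 x 85 x 10 mm; blue housing 70 long (x), 40 wide, 50 to 125 mm high; upright blue handle 14 thick (x), 30 wide, up to 205 mm high, its rear face 24 mm behind (-x) the origin.
- handle_pad (a point): Point on the rear (-x) face of the clamp's blue handle, on its middle plane, 171 mm above the counter: one finger goes behind it. The handle does not give, so this finger should reach it only as the blade comes home; until it does, the finger on the blade may press with up to twice the set grip.
- trigger (a joint): Red trigger, rad: 0 = let go (leaning forward), 0.36 = fully squeezed against its stop, upright. Pivot pin 115 mm above the counter. Springs (3 to 5 N at the blade) return it within 0.5 s. Let it go nearly to 0 between squeezes. A squeeze that ends at the stop: the jaw may not press yet; one that stalls before about 0.32: the jaw presses on the block.
- trigger_blade: Red blade of the trigger, 24 wide (y), 8 mm thick, top about 200 mm above the counter. Over handle and blade: about 50 mm at blade_pad and 60 mm at the top when let go, 28 mm fully squeezed. The jaw force is roughly 1.1 times the force on the blade less 4 N: 10 N on the blade is about enough, 15 to 25 N right, beyond 35 N the block is in danger.
- blade_pad (a point): Point on the front (+x) face of the red blade, 60 mm from the pivot pin along the blade (171 mm above the counter when let go): squeeze here, towards the handle. It moves with the trigger.
- ram (a joint): Travel of the clamp's rod and jaw, m: grows as the jaw goes to the block; starts at 0 to 0.010, range 0 to 0.090. Each full squeeze feeds it about 13 mm (the first 8 to 20 mm), 55 mm per rad of trigger once the pawl has found its tooth. It slides stiffly (3 N) and stays when the trigger returns, but then presses hardly at all.
- plunger: The clamp's moving steel rod (16 x 10 mm, 70 mm above the counter, toothed on top, sticking out up to 80 mm behind the housing) with its blue, rubber-faced jaw, 36 wide x 40 mm high. It must not be touched by the robot. Origin: on the counter under the rod, 60 mm behind the jaw's face.
- jaw_face (a point): Centre of the jaw's front face, 70 mm above the counter. With the door shut the free gap to the block's face is 40 to 60 mm at the start.
- radio: Loose two-way radio, black, 35 x 58 x 115 mm with a 70 mm aerial, standing. Bystander. Origin: centre of its underside.
- bottle: Loose green bottle, 60 mm across, 170 mm high. Bystander. Origin: centre of its underside.
- mug: Loose blue mug, 80 mm across, 95 mm high. Bystander. Origin: centre of its underside.
- stapler: Loose blue stapler, 130 x 34 x 46 mm. Bystander. Origin: centre of its underside.
Things that resemble listed ones, but are neither listed nor needed, are in the scene too. What is shaped like the clamp but green or pink is not meant.

How it is judged:
By the outcome, as a careful person would: the job done as asked, in the order asked, and still so for the second after the job is handed in, while the arm keeps its last pose, push and grip.
It also fails if it takes over 61 s, if anything falls off the work surface, if the arm or the gripper's body presses on something with over 40 N, if the wrist force passes 120 N, or if a joint passes its speed limit or range.

## Robot

A 7-joint arm with a two-finger parallel gripper is mounted at the origin on the work surface. World frame = base frame: x ahead of the robot, y to its left, z up, the work surface at z = 0. Lengths are in m, angles in rad, forces in N, time in s.
With the tool pointing down it reaches from about 0.425 to 0.875 m from the base axis. Payload 4.7 kg.
Tool frame: the origin (TCP) lies at the very end of the fingers, on their centre line; the grasp point (between the pads) lies 19 mm behind it; z points along the fingers, y is the line along which they close (so a half turn about z gives the same grasp; the last joint's range is limited). The gripper opens to 87 mm and grips with 3 to 60 N. Pads are 19 mm wide; open, the fingers measure 117 mm over their backs; the gripper's body (75 mm by 190 mm) begins 51 mm behind the grasp point.
Start: joints at [-1.182, 0.321, -0.07, 1.45, 0.023, 1.371, -0.057], TCP at [0.238, 0.605, 0.223] pointing down, gripper open.
Joint ranges: [-2.86, 2.86], [-0.3, 2.09], [-1.38, 1.24], [0.06, 2.45], [-1.56, 4.7], [0.09, 2.05], [-2.69, 2.69]. Speed limits (rad/s): [2.57, 2.57, 3.14, 3.14, 3.14, 3.14, 3.14].

## Interface

Orientations are given as a rotation vector (axis times angle).
In Python, from bench import ctrl, get_image, job gives the robot as it stands.
- The arm moves only by the shell command python3 -m crank 'ROWS' [FORCE]. ROWS is JSON, a list that holds one entry, the list of rows, each a list of 5 numbers: the shift along the tool's x, y, z in mm, then the turn about the tool's z in rad, then the closure, from -1 (fully open) to 1 (shut), so that 0 is half open. A call has 1 to 10 rows; each row shifts and turns the commanded pose from where the row before left it, along the tool's axes as they then stand; what a row does not reach is not made up. A row lasts 1/12 s, in which the tool goes at most 41.7 mm and 7.16 degrees, less where a joint would pass 70% of its speed; a pose out of reach is approached as far as the arm can. A call with a gripper value outside its range is refused whole. The fingers move at their own pace and stop on an object; FORCE is the grip in N (left out, the last holds). Time passes only in rows, so rows that do not move let the fingers close. It gives the time, the measured TCP pose, the force, the opening and the grip force at its end, in the units of the state.
- ctrl.get_state(): the state, without advancing time (a new reading comes with each control period).
- get_image(name): name is "scene" or "top" or "wrist"; returns a dict with "pixels" (400x640x3 uint8, red, green, blue), "fx", "fy", "cx", "cy" (pixels), "T" (4x4, takes a point from camera to world coordinates); the wrist camera has in their place "T_tool_cam" (4x4, takes a point from camera to tool coordinates, whose origin is the TCP and whose axes are the flange's). Camera axes: x right, y down, z forward; pixel columns grow to the right and rows downward; lengths in m; the calibration is good to about 2 mm. A picture is of the moment at which its call begins: read the wrist's pose just before it. There is no depth.
- job.close_job(): hands the job in; it is judged then, once.
The state is a dict: "time": time; "joint_positions": joint angles; "qd": joint speeds; "joint_torque": joint torques, N m; "position": TCP position; "tool_rot": TCP orientation; "ft_force": force on the tool from outside, world axes, zero at the start; "torque": the same for the moment, N m; "grip_width": opening from 0.0 (shut) to 1.0 (fully open); "grip_force": force on a finger pad.
Only numpy, scipy, OpenCV 4.12 (cv2) and the standard library are available. Lean on these libraries where they do the work, as an engineer would, in place of code of your own. Each camera call takes 0.05 s, during which the arm holds its last target. There are 200 camera calls.

## Working session

There is one attempt and no reset: what is moved stays moved. The work goes in short steps, Python scripts to look and compute and a shell command to move; the robot and the scene stay as the last step left them, time stands still between calls to the robot, and variables do not carry over. Pictures are saved under pics/ and viewed, at most 11 in all, crops included, and the job is handed in when it is done.

```bash
mkdir -p pics; ls; cat > h.py <<'E'
import numpy as np,cv2
from scipy.spatial.transform import Rotation as R
from bench import ctrl,get_image,job
def ray(im,u,v,T=None):
    T=im["T"] if T is None else T
    d=T[:3,:3]@np.array([(u-im["cx"])/im["fx"],(v-im["cy"])/im["fy"],1]);return T[:3,3],d/np.linalg.norm(d)
def onz(im,u,v,z,T=None):
    o,d=ray(im,u,v,T);return o+d*(z-o[2])/d[2]
def proj(im,p,T=None):
    T=np.array(im["T"] if T is None else T);c=np.linalg.inv(T)@np.append(p,1);return im["fx"]*c[0]/c[2]+im["cx"],im["fy"]*c[1]/c[2]+im["cy"]
def tri(i1,a,i2,b):
    o1,d1=ray(i1,*a);o2,d2=ray(i2,*b)
    s=np.linalg.lstsq(np.c_[d1,-d2],o2-o1,rcond=None)[0];p=o1+s[0]*d1;q=o2+s[1]*d2;return (p+q)/2,np.linalg.norm(p-q)
E
python3 - <<'E'
from h import *
s=ctrl.get_state();print(s["time"],s["position"],s["tool_rot"],s["ft_force"])
print(R.from_rotvec(s["tool_rot"]).as_matrix().round(3))
for n in("scene","top"):
    im=get_image(n);cv2.imwrite(f"pics/{n}0.png",im["pixels"][:,:,::-1]);print(n,im["fx"],im["cx"],im["cy"],np.array(im["T"]).round(3).tolist())
    np.savez(f"{n}0.npz",**im)
E
```

```text
pics
0.0 [0.23778972 0.60431916 0.22143862] [-0.58514423 -3.08638008  0.00309758] [ 0.36325739 -0.34847896  0.07646249]
[[-0.931  0.366 -0.001]
 [ 0.366  0.931 -0.002]
 [-0.    -0.002 -1.   ]]
scene 402.11932754818275 319.91598828919496 191.36153452256707 [[0.422, 0.677, -0.603, 1.091], [0.906, -0.323, 0.272, -0.248], [-0.011, -0.661, -0.75, 0.848], [0.0, 0.0, 0.0, 1.0]]
top 416.67443426452485 318.84525749794375 203.81530273139958 [[-0.006, -0.995, 0.099, 0.434], [-1.0, 0.006, -0.001, -0.012], [0.0, -0.099, -0.995, 1.036], [0.0, 0.0, 0.0, 1.0]]
```

View pics/scene0.png

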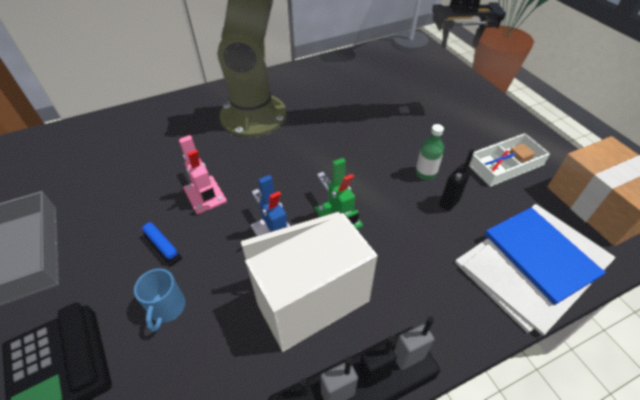

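View pics/top0.png

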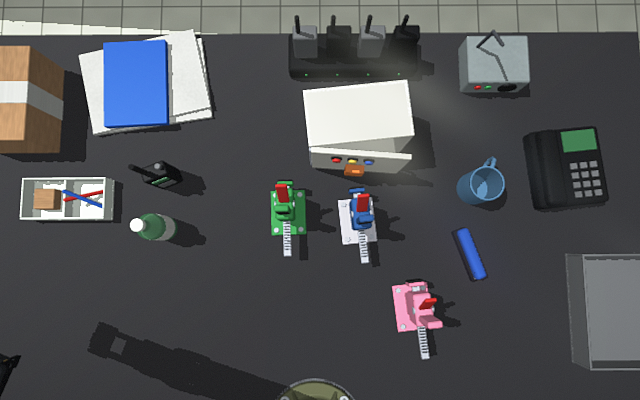

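The top view shows the blue clamp at about (360,215), with the enclosure at about (358,120). Its door is ajar on the right, and the hinge is at about (312,165). I'll zoom in there.

```bash
python3 - <<'E'
from h import *
im=dict(np.load("top0.npz"))
c=im["pixels"][75:270,290:430,::-1];cv2.imwrite("pics/c0.png",cv2.resize(c,None,fx=3,fy=3,interpolation=cv2.INTER_CUBIC))
# top of box
px=im["pixels"].astype(int);m=((px.min(2)>195)).astype(np.uint8);m[:, :295]=0;m[:,420:]=0;m[:75]=0;m[150:]=0
cs=max(cv2.findContours(m,0,1)[0],key=cv2.contourArea);r=cv2.approxPolyDP(cs,4,True)[:,0];print(r.tolist())
for p in r: print(p,onz(im,*p,.19).round(4))
hsv=cv2.cvtColor(im["pixels"],cv2.COLOR_RGB2HSV)
red=cv2.inRange(hsv,(0,150,90),(6,255,255))|cv2.inRange(hsv,(174,150,90),(180,255,255))
blue=cv2.inRange(hsv,(100,140,50),(125,255,255))
for n,mm in(("red",red),("blue",blue)):
    mm[:, :330]=0;mm[:,390:]=0;mm[:180]=0;mm[250:]=0
    for c in cv2.findContours(mm,0,1)[0]:
        if cv2.contourArea(c)>15: print(n,cv2.minAreaRect(c),cv2.boundingRect(c))
E
```

```text
[[406, 80], [303, 90], [309, 145], [413, 134]]
[406  80] [ 0.7787 -0.1977  0.19  ]
[303  90] [0.7583 0.019  0.19  ]
[309 145] [0.6406 0.0069 0.19  ]
[413 134] [ 0.6625 -0.2091  0.19  ]
red ((362.6153869628906, 202.07691955566406), (10.915056228637695, 19.101348876953125), 7.125016689300537) (357, 193, 13, 19)
blue ((361.43853759765625, 212.97781372070312), (31.02134895324707, 21.7908935546875), 83.2901611328125) (350, 198, 24, 32)
blue ((356.4653625488281, 190.15345764160156), (4.776178359985352, 15.423076629638672), 84.2894058227539) (349, 188, 16, 6)
```

View pics/c0.png

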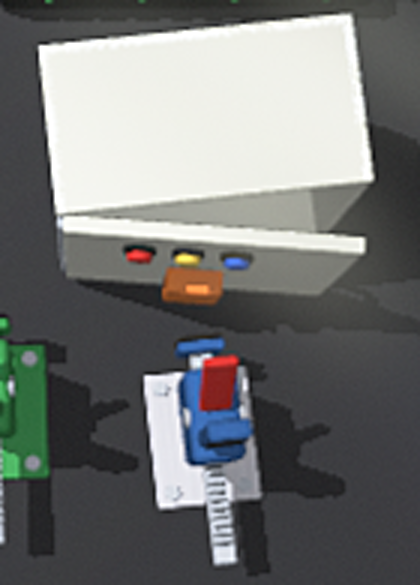

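The crop shows a box top with clean corners. The door's free top corner is at crop (365,245), the blue handle top at about (227,430), the red blade at (218,383) and the orange block at (193,287).

```bash
python3 - <<'E'
from h import *
im=dict(np.load("top0.npz"));sc=dict(np.load("scene0.npz"))
yaw=.102;ex=np.array([np.cos(yaw),np.sin(yaw)]);ey=np.array([-ex[1],ex[0]]);C=np.array([.7100,-.0952])
def loc(p): d=p[:2]-C;return (d@ex*1e3).round(1),(d@ey*1e3).round(1)
f=lambda u,v:(290+(u)/3-.33,75+v/3-.33)
for n,u,v,z in(("freeedge outer",364,250,.185),("freeedge back",366,238,.185),("hinge top",62,228,.185),("handle top",227,428,.205),("handle front top",225,418,.205),("blade top front",220,357,.2),("blade top back",220,366,.2),("rodend",224,562,.075),("jaw top",200,345,.09),("base FL",146,375,.01),("base RR",261,500,.01),("base RL",158,510,.01)):
    p=onz(im,*f(u,v),z);print(n,p.round(4),loc(p))
hsv=cv2.cvtColor(sc["pixels"],cv2.COLOR_RGB2HSV)
print(proj(sc,onz(im,*f(227,428),.205)))
c=sc["pixels"][160:260,220:320,::-1];cv2.imwrite("pics/c1.png",cv2.resize(c,None,fx=6,fy=6,interpolation=cv2.INTER_CUBIC))
E
```

```text
freeedge outer [ 0.613  -0.2047  0.185 ] (np.float64(-107.7), np.float64(-99.0))
freeedge back [ 0.6214 -0.2063  0.185 ] (np.float64(-99.4), np.float64(-101.5))
hinge top [0.6298 0.0042 0.185 ] (np.float64(-69.7), np.float64(107.1))
handle top [ 0.4889 -0.1055  0.205 ] (np.float64(-221.0), np.float64(12.3))
handle front top [ 0.4956 -0.1042  0.205 ] (np.float64(-214.2), np.float64(12.8))
blade top front [ 0.5372 -0.1021  0.2   ] (np.float64(-172.6), np.float64(10.7))
blade top back [ 0.5311 -0.102   0.2   ] (np.float64(-178.7), np.float64(11.4))
rodend [ 0.3951 -0.116   0.075 ] (np.float64(-315.3), np.float64(11.3))
jaw top [ 0.5601 -0.0989  0.09  ] (np.float64(-149.5), np.float64(11.6))
base FL [ 0.546  -0.0613  0.01  ] (np.float64(-159.7), np.float64(50.4))
base RR [ 0.4426 -0.1542  0.01  ] (np.float64(-272.0), np.float64(-31.5))
base RL [ 0.435  -0.0699  0.01  ] (np.float64(-271.0), np.float64(53.2))
(np.float64(266.1755706717439), np.float64(178.42831893164936))
```

View pics/c1.png

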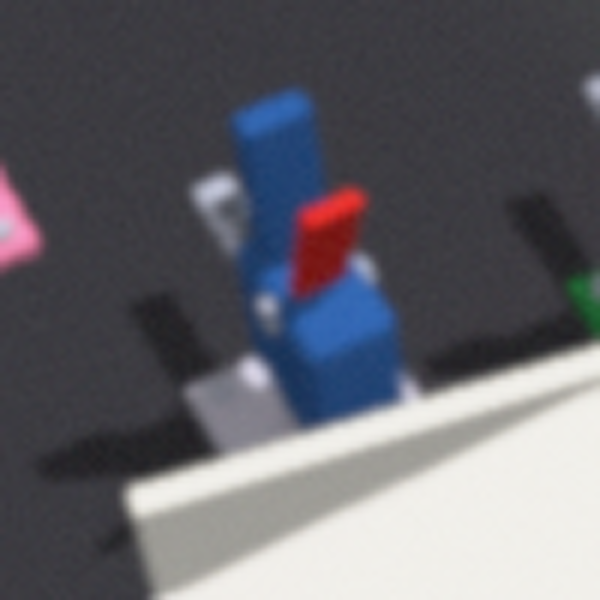

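Handle top in the scene view is at (266,178.5), where the top-view estimate projects, so the two views agree. Now I'll raise, turn the tool's y onto the clamp axis and travel to a point in front of the door's free edge.

```bash
python3 -m crank '[[[0,0,-10,0.1216,1],[0,0,-10,0.1216,1],[0,0,-10,0.1216,1],[0,0,-10,0.1216,1],[0,0,-10,0.1216,1],[0,0,-10,0.1216,1],[0,0,-10,0.1216,1],[0,0,-10,0.1216,1],[0,0,-10,0.1216,1],[0,0,0,0,1]]]' 20
python3 -m crank '[[[-33,9.5,0,0,1],[-33,9.5,0,0,1],[-33,9.5,0,0,1],[-33,9.5,0,0,1],[-33,9.5,0,0,1],[-33,9.5,0,0,1],[-33,9.5,0,0,1],[-33,9.5,0,0,1],[-33,9.5,0,0,1],[-33,9.5,0,0,1]]]'
python3 -m crank '[[[-33,9.5,0,0,1],[-33,9.5,0,0,1],[-33,9.5,0,0,1],[-33,9.5,0,0,1],[-33,9.5,0,0,1],[-33,9.5,0,0,1],[-33,9.5,0,0,1],[-33,9.5,0,0,1],[-33,9.5,0,0,1],[-33,9.5,0,0,1]]]'
python3 -m crank '[[[-33,9.5,0,0,1],[-33,9.5,0,0,1],[-33,9.5,0,0,1],[-33,9.5,0,0,1],[-33,9.5,0,0,1],[0,0,0,0,1],[0,0,0,0,1]]]'
cat >> h.py <<'E'
yaw=.102;ex=np.array([np.cos(yaw),np.sin(yaw)]);ey=np.array([-ex[1],ex[0]]);C=np.array([.7100,-.0952])
def loc(p): d=np.array(p)[:2]-C;return (d@ex*1e3).round(1),(d@ey*1e3).round(1)
def show():
    s=ctrl.get_state();M=R.from_rotvec(s["tool_rot"]).as_matrix()
    print("t",round(s["time"],2),"loc",loc(s["position"]),"z",s["position"][2].round(4),"yawerr",round(np.arctan2(M[1,1],M[0,1])-yaw,4),"tilt",M[:2,2].round(4),"F",np.round(s["ft_force"],1),"w",s["grip_width"],"g",s["grip_force"],"q",np.round(s["joint_positions"],2)[6])
E
python3 -c "
from h import *;show()"
```

```text
time: 0.93
position: [0.2383, 0.6055, 0.3144]
tool_rot: [-2.109, -2.327, -0.004]
ft_force: [0.5, -0.4, 0.5]
grip_width: 0.327
grip_force: 0.0
time: 1.77
position: [0.366, 0.2843, 0.3117]
tool_rot: [-2.101, -2.336, 0.001]
ft_force: [0.6, -0.9, -0.4]
grip_width: 0.007
grip_force: 0.0
time: 2.6
position: [0.4939, -0.0341, 0.312]
tool_rot: [-2.101, -2.335, -0.0]
ft_force: [1.9, 0.1, 0.7]
grip_width: 0.006
grip_force: 0.0
time: 3.18
position: [0.5571, -0.1941, 0.311]
tool_rot: [-2.107, -2.328, 0.006]
ft_force: [-0.7, 0.5, 0.4]
grip_width: 0.003
grip_force: 0.0
t 3.18 loc (np.float64(-162.2), np.float64(-82.8)) z 0.311 yawerr -0.0025 tilt [-0.0032 -0.0019] F [-0.7  0.5  0.4] w 0.003392651163260883 g 0.0 q 0.54
```

```bash
python3 -m crank '[[[0,0,32,0,1],[0,0,32,0,1],[0,0,32,0,1],[0,0,32,0,1],[0,0,32,0,1],[0,0,0,0,1]]]'
python3 -m crank '[[[0,8,0,0,1],[0,8,0,0,1],[0,8,0,0,1],[0,5,0,0,1],[0,5,0,0,1],[0,5,0,0,1],[0,5,0,0,1]]]'
python3 -m crank '[[[0,5,0,0,1],[0,5,0,0,1],[0,5,0,0,1],[0,5,0,0,1],[0,0,0,0,1]]]'
python3 -c "
from h import *;show();im=get_image('top');c=im['pixels'][75:270,290:430,::-1];cv2.imwrite('pics/c2.png',cv2.resize(c,None,fx=3,fy=3,interpolation=cv2.INTER_CUBIC))"
```

```text
time: 3.68
position: [0.5538, -0.1875, 0.1463]
tool_rot: [-2.093, -2.329, 0.006]
ft_force: [-1.2, 1.1, -0.7]
grip_width: 0.005
grip_force: 0.0
time: 4.27
position: [0.6023, -0.1875, 0.153]
tool_rot: [2.105, 2.331, 0.0]
ft_force: [-0.3, 0.3, -0.2]
grip_width: 0.007
grip_force: 0.3
time: 4.68
position: [0.6225, -0.185, 0.1524]
tool_rot: [2.105, 2.332, -0.0]
ft_force: [-0.4, 0.9, 0.2]
grip_width: 0.005
grip_force: 0.0
t 4.68 loc (np.float64(-96.2), np.float64(-80.4)) z 0.1524 yawerr 0.0003 tilt [ 0.0001 -0.0004] F [-0.4  0.9  0.2] w 0.0047745122954714996 g 0.024523736651644867 q 0.62
```

View pics/c2.png

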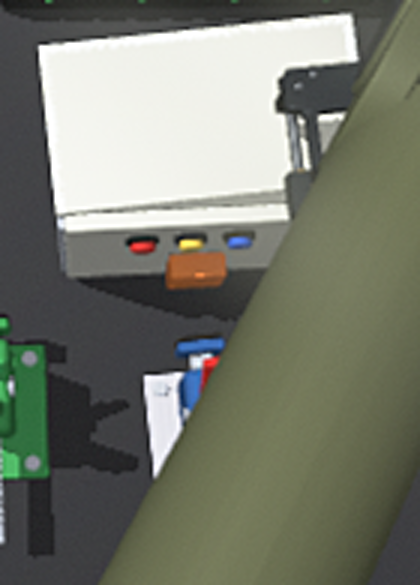

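The picture shows the door nearly closed, with a thin gap widening to the right at crop (280,200). I'll keep pushing through the catch.

```bash
for i in 1; do python3 -m crank '[[[0,3,0,0,1],[0,3,0,0,1],[0,2,0,0,1],[0,0,0,0,1]]]'
python3 -m crank '[[[0,2,0,0,1],[0,2,0,0,1],[0,0,0,0,1]]]'; python3 -m crank '[[[0,2,0,0,1],[0,1,0,0,1],[0,0,0,0,1],[0,0,0,0,1]]]'; done
python3 -c "
from h import *;show();im=get_image('top');c=im['pixels'][75:270,290:430,::-1];cv2.imwrite('pics/c3.png',cv2.resize(c,None,fx=3,fy=3,interpolation=cv2.INTER_CUBIC))"
```

```text
time: 5.07
position: [0.6292, -0.1849, 0.1524]
tool_rot: [-2.106, -2.33, 0.001]
ft_force: [-0.8, -0.6, -0.6]
grip_width: 0.003
grip_force: 0.3
time: 5.32
position: [0.6337, -0.1841, 0.1526]
tool_rot: [2.105, 2.332, -0.0]
ft_force: [-1.1, -0.3, -0.6]
grip_width: 0.007
grip_force: 0.8
time: 5.65
position: [0.6338, -0.1841, 0.1525]
tool_rot: [-2.104, -2.327, 0.004]
ft_force: [-8.6, -0.1, 4.5]
grip_width: 0.008
grip_force: 5.0
t 5.65 loc (np.float64(-84.8), np.float64(-80.7)) z 0.1525 yawerr -0.0014 tilt [-0.0056  0.0012] F [-8.6 -0.1  4.5] w 0.008403156123967507 g 5.027856035158038 q 0.61
```

```bash
python3 -m crank '[[[0,1,0,0,1],[0,1,0,0,1],[0,0,0,0,1],[0,0,0,0,1]]]'
python3 -m crank '[[[0,-5,0,0,1],[0,-10,0,0,1],[0,-15,0,0,1],[0,-15,0,0,1],[0,0,-30,0,1],[0,0,-35,0,1],[0,0,-35,0,1],[0,0,-35,0,1],[0,0,0,0,1]]]'
python3 -m crank '[[[0,-40,0,0,-1],[0,-40,0,0,-1],[0,-20,0,0,-1],[0,0,0,0,-1]]]'
python3 -c "
from h import *;show();im=get_image('scene');c=im['pixels'][160:330,220:390,::-1];a=cv2.resize(c,(400,400),interpolation=cv2.INTER_CUBIC)
im=get_image('wrist');cv2.imwrite('pics/c4.png',np.hstack([a,cv2.resize(im['pixels'][:,:,::-1],(400,250)).repeat(1,0) if 0 else cv2.copyMakeBorder(cv2.resize(im['pixels'][:,:,::-1],(400,250)),0,150,0,0,0)]))
cv2.imwrite('pics/w0.png',im['pixels'][:,:,::-1])"
```

```text
time: 6.03
position: [0.6339, -0.1841, 0.1525]
tool_rot: [-2.102, -2.323, 0.007]
ft_force: [-14.9, 2.0, 9.3]
grip_width: 0.005
grip_force: 7.9
time: 6.78
position: [0.5974, -0.1892, 0.2955]
tool_rot: [2.097, 2.324, 0.012]
ft_force: [1.8, -1.5, -0.1]
grip_width: 0.007
grip_force: 0.0
time: 7.12
position: [0.4912, -0.2, 0.2879]
tool_rot: [-2.109, -2.327, -0.007]
ft_force: [0.5, -0.5, -0.2]
grip_width: 0.225
grip_force: 0.0
t 7.12 loc (np.float64(-228.3), np.float64(-82.0)) z 0.2879 yawerr -0.0037 tilt [0.002  0.0039] F [ 0.5 -0.5 -0.2] w 0.22451123475164414 g 0.0 q 0.47
```

View pics/c4.png

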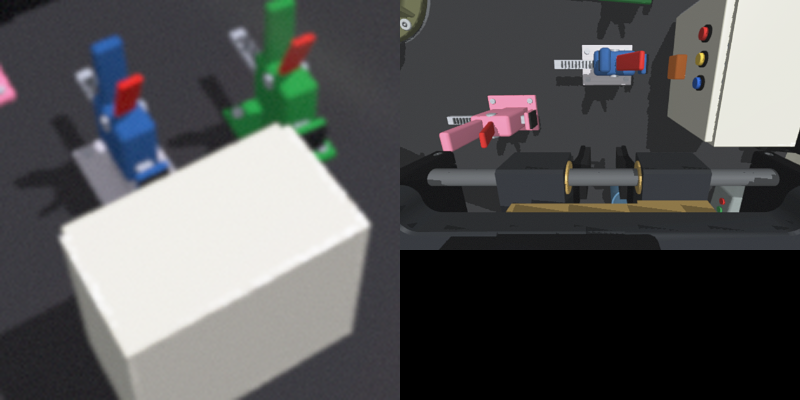

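The scene half shows the door flush with the box. The wrist half shows the blue clamp at about (615,62), with the block ahead of its jaw. I'll check the handle and blade position in the wrist view.

```bash
python3 -c "
from h import *
s=ctrl.get_state();im=get_image('wrist');T=np.eye(4);T[:3,:3]=R.from_rotvec(s['tool_rot']).as_matrix();T[:3,3]=s['position'];T=T@np.array(im['T_tool_cam'])
w=lambda lx,ly,z:np.r_[C+lx*1e-3*ex+ly*1e-3*ey,z]
o=-204
x0,y0=260,40
big=cv2.resize(im['pixels'][y0:190,x0:x0+200,::-1],None,fx=4,fy=4,interpolation=cv2.INTER_CUBIC)
for p,c in((w(o-24,11.5-15,.205),(0,255,0)),(w(o-24,11.5+15,.205),(0,255,0)),(w(o-10,11.5-15,.205),(0,255,255)),(w(o-10,11.5+15,.205),(0,255,255)),(w(o+36,11.5-12,.198),(255,0,255)),(w(o+36,11.5+12,.198),(255,0,255))):
    u,v=proj(im,p,T);print(round(u,1),round(v,1));cv2.circle(big,(int((u-x0+.5)*4),int((v-y0+.5)*4)),3,c,-1)
cv2.imwrite('pics/c5.png',big);show()"
```

```text
318.6 114.2
318.4 72.7
336.6 114.2
337.1 72.7
393.8 110.4
395.8 78.1
t 7.27 loc (np.float64(-223.7), np.float64(-79.7)) z 0.288 yawerr 0.0011 tilt [0.0029 0.0013] F [ 0.2 -0.8 -0.3] w 0.3606552475707353 g 0.0 q 0.47
```

View pics/c5.png

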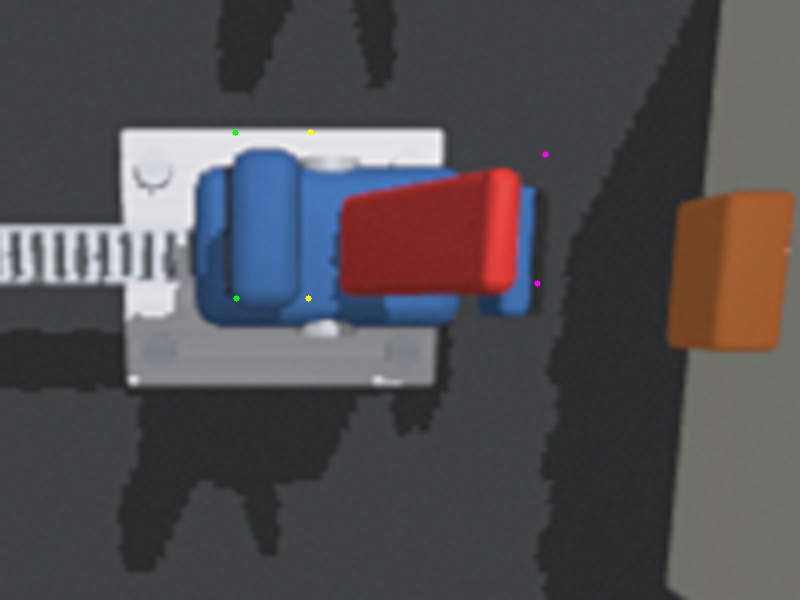

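The wrist view puts the handle (crop x 232–297, y 150–305) within about 2 mm of the prediction. The blade's top edge is at crop x≈518, roughly +32 mm. I'll move over the clamp with the gripper open.

```bash
python3 -m crank '[[[30,8,0,0,-1],[30,8,0,0,-1],[30,8,0,0,-1],[0,0,0,0,-1],[0,0,0,0,-1],[0,0,0,0,-1]]]' 10
python3 -c "
from h import *;show()"
```

```text
time: 7.77
position: [0.5098, -0.1063, 0.2874]
tool_rot: [2.104, 2.331, -0.002]
ft_force: [-0.1, -1.2, -0.4]
grip_width: 0.818
grip_force: 0.0
t 7.77 loc (np.float64(-200.3), np.float64(9.3)) z 0.2874 yawerr 0.0003 tilt [-0.0001 -0.0017] F [-0.1 -1.2 -0.4] w 0.818498527626129 g 0.0 q 0.26
```

```bash
python3 -m crank '[[[0,1,0,0,-1],[0,0,0,0,-1],[0,0,30,0,-1],[0,0,35,0,-1],[0,0,35,0,-1],[0,0,30,0,-1],[0,0,5,0,-1],[0,0,0,0,-1],[0,0,0,0,-1]]]' 
python3 -c "
from h import *;show();im=get_image('wrist');cv2.imwrite('pics/w1.png',im['pixels'][:,:,::-1])"
```

```text
time: 8.52
position: [0.5109, -0.107, 0.1539]
tool_rot: [2.106, 2.329, 0.001]
ft_force: [1.4, -1.0, 1.3]
grip_width: 0.998
grip_force: 0.0
t 8.52 loc (np.float64(-199.3), np.float64(8.5)) z 0.1539 yawerr -0.0016 tilt [ 0.0016 -0.0005] F [ 1.4 -1.   1.3] w 0.9976190361594534 g 0.0 q 0.35
```

View pics/w1.png

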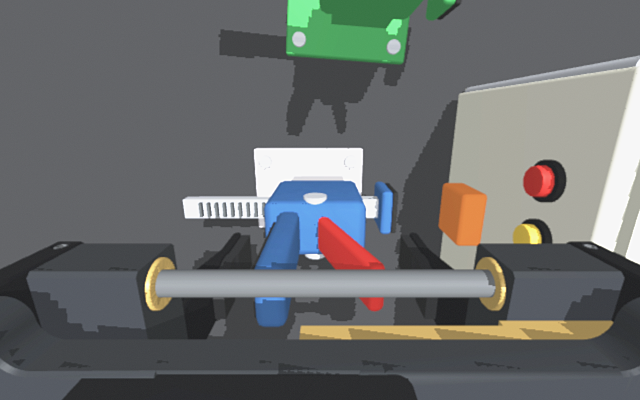

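Both fingers straddle the handle (blue, ~275,270) and the blade (red, ~350,270), with clear room on each side. The jaw (385,205) is well short of the block (460,215). First squeeze.

```bash
python3 -m crank '[[[1,-3,0,0,1],[1,-3,0,0,1],[0,-3,0,0,1],[0,-3,0,0,1],[0,-2,0,0,1],[0,0,0,0,1],[0,0,0,0,1],[0,0,0,0,1]]]' 12
python3 -c "
from h import *;show()"
python3 -m crank '[[[0,0,0,0,1],[0,0,0,0,1],[0,0,0,0,1],[0,0,0,0,1]]]'
python3 -c "
from h import *;show()"
```

```text
time: 9.23
position: [0.4992, -0.1053, 0.1546]
tool_rot: [2.101, 2.328, 0.009]
ft_force: [6.9, 0.2, 4.7]
grip_width: 0.48
grip_force: 3.3
t 9.23 loc (np.float64(-210.8), np.float64(11.4)) z 0.1546 yawerr 0.0003 tilt [0.0078 0.0004] F [6.9 0.2 4.7] w 0.4803410978508139 g 3.260058257728815 q 0.32
time: 9.57
position: [0.4938, -0.1059, 0.1539]
tool_rot: [-2.103, -2.328, 0.003]
ft_force: [-9.1, 0.5, 16.2]
grip_width: 0.325
grip_force: 12.0
t 9.57 loc (np.float64(-216.2), np.float64(11.4)) z 0.1539 yawerr -0.0008 tilt [-0.0047  0.0016] F [-9.1  0.5 16.2] w 0.32522242023197256 g 11.970846903714119 q 0.32
```

Full squeeze: the width is 28.3 mm and the grip 12 N. I'll release, then pump again, with the centre about 3 mm further back when closed.

```bash
python3 -m crank '[[[0,0,0,0,-1],[0,0,0,0,-1],[0,2,0,0,-1],[0,2,0,0,-1],[0,0,0,0,-1],[0,0,0,0,-1],[0,0,0,0,-1],[0,0,0,0,-1],[0,0,0,0,-1],[0,0,0,0,-1]]]'
python3 -c "
from h import *;show();im=get_image('wrist');cv2.imwrite('pics/w2.png',im['pixels'][:,:,::-1])"
python3 -m crank '[[[0,-2,0,0,1],[0,-2,0,0,1],[0,-2,0,0,1],[0,-1,0,0,1],[0,0,0,0,1],[0,0,0,0,1],[0,0,0,0,1],[0,0,0,0,1],[0,0,0,0,1],[0,0,0,0,1]]]'
python3 -m crank '[[[0,0,0,0,1],[0,0,0,0,1],[0,0,0,0,1]]]'
python3 -c "
from h import *;show();im=get_image('wrist');cv2.imwrite('pics/w3.png',im['pixels'][:,:,::-1])
cv2.imwrite('pics/w23.png',np.hstack([cv2.imread('pics/w2.png')[130:330,180:500],cv2.imread('pics/w3.png')[130:330,180:500]]))"
```

```text
time: 10.4
position: [0.4995, -0.1053, 0.1525]
tool_rot: [-2.105, -2.331, 0.001]
ft_force: [-0.2, -0.1, 0.0]
grip_width: 0.962
grip_force: 0.0
t 10.4 loc (np.float64(-210.5), np.float64(11.4)) z 0.1525 yawerr -0.0005 tilt [-0.0008  0.0001] F [-0.2 -0.1  0. ] w 0.9622747321164227 g 0.0 q 0.33
time: 11.28
position: [0.4941, -0.1059, 0.1541]
tool_rot: [2.104, 2.331, 0.003]
ft_force: [-5.3, 0.5, 13.3]
grip_width: 0.325
grip_force: 9.1
time: 11.53
position: [0.4938, -0.1059, 0.1541]
tool_rot: [2.105, 2.331, 0.003]
ft_force: [1.1, 0.5, 9.1]
grip_width: 0.316
grip_force: 12.0
t 11.53 loc (np.float64(-216.2), np.float64(11.3)) z 0.1541 yawerr -0.0001 tilt [0.0019 0.0005] F [1.1 0.5 9.1] w 0.3157555152684146 g 12.00346439385612 q 0.32
```

View pics/w23.png

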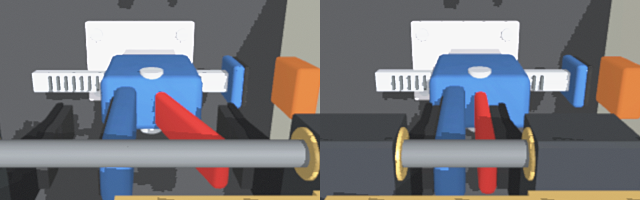

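The left half shows the trigger fully released and the right half shows it fully squeezed, with the jaw now closer to the block. Pump on.

```bash
python3 -m crank '[[[0,0,0,0,-1],[0,0,0,0,-1],[0,2,0,0,-1],[0,3,0,0,-1],[0,0,0,0,-1],[0,0,0,0,-1],[0,0,0,0,-1],[0,0,0,0,-1],[0,0,0,0,-1],[0,0,0,0,-1]]]'
python3 -m crank '[[[0,-2,0,0,1],[0,-2,0,0,1],[0,-1,0,0,1],[0,0,0,0,1],[0,0,0,0,1],[0,0,0,0,1],[0,0,0,0,1],[0,0,0,0,1],[0,0,0,0,1],[0,0,0,0,1]]]'
python3 -m crank '[[[0,0,0,0,1],[0,0,0,0,1],[0,0,0,0,1]]]'
python3 -c "
from h import *;show();im=get_image('wrist');cv2.imwrite('pics/w4.png',im['pixels'][:,:,::-1])"
```

```text
time: 12.42
position: [0.4975, -0.1055, 0.1525]
tool_rot: [-2.105, -2.331, 0.001]
ft_force: [0.0, -0.4, -0.3]
grip_width: 0.962
grip_force: 0.0
time: 13.25
position: [0.4941, -0.1059, 0.154]
tool_rot: [2.104, 2.331, 0.002]
ft_force: [-3.4, 0.3, 13.4]
grip_width: 0.328
grip_force: 8.7
time: 13.5
position: [0.4938, -0.106, 0.154]
tool_rot: [2.105, 2.331, 0.002]
ft_force: [1.2, 0.2, 9.1]
grip_width: 0.319
grip_force: 12.0
t 13.5 loc (np.float64(-216.2), np.float64(11.3)) z 0.154 yawerr -0.0001 tilt [0.0018 0.0004] F [1.2 0.2 9.1] w 0.3189473026619178 g 12.00225562977721 q 0.32
```

```bash
python3 -m crank '[[[0,0,0,0,-1],[0,0,0,0,-1],[0,2,0,0,-1],[0,3,0,0,-1],[0,0,0,0,-1],[0,0,0,0,-1],[0,0,0,0,-1],[0,0,0,0,-1],[0,0,0,0,-1],[0,0,0,0,-1]]]'
python3 -m crank '[[[0,-2,0,0,1],[0,-2,0,0,1],[0,-1,0,0,1],[0,0,0,0,1],[0,0,0,0,1],[0,0,0,0,1],[0,0,0,0,1],[0,0,0,0,1],[0,0,0,0,1],[0,0,0,0,1]]]'
python3 -m crank '[[[0,0,0,0,1],[0,0,0,0,1],[0,0,0,0,1]]]'
python3 -c "
from h import *;show();im=get_image('wrist');cv2.imwrite('pics/w5.png',im['pixels'][:,:,::-1])
cv2.imwrite('pics/w45.png',np.hstack([cv2.imread('pics/w4.png')[130:330,180:580],cv2.imread('pics/w5.png')[130:330,180:580]]))"
```

```text
time: 14.38
position: [0.4975, -0.1055, 0.1525]
tool_rot: [-2.105, -2.331, 0.001]
ft_force: [0.5, 0.3, -0.1]
grip_width: 0.963
grip_force: 0.0
time: 15.22
position: [0.4954, -0.1058, 0.1543]
tool_rot: [2.103, 2.329, 0.006]
ft_force: [5.4, 1.5, 7.0]
grip_width: 0.354
grip_force: 12.0
time: 15.47
position: [0.4951, -0.1058, 0.1543]
tool_rot: [2.103, 2.329, 0.005]
ft_force: [4.8, -0.0, 7.7]
grip_width: 0.351
grip_force: 12.0
t 15.47 loc (np.float64(-214.9), np.float64(11.3)) z 0.1543 yawerr 0.0001 tilt [0.0047 0.0002] F [ 4.8 -0.   7.7] w 0.35106479161024146 g 11.99238583445549 q 0.32
```

View pics/w45.png

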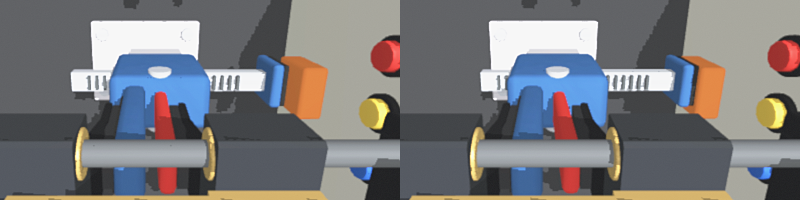

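The right half shows the jaw against the block, with the squeeze stalled at 30.5 mm. I'll recentre slightly and raise the grip to 20 N, watching whether it stays short of the stop.

```bash
python3 -m crank '[[[0,1,0,0,1],[0,0,0,0,1],[0,0,0,0,1],[0,0,0,0,1]]]' 16
python3 -c "
from h import *;show()"
python3 -m crank '[[[0,0,0,0,1],[0,0,0,0,1],[0,0,0,0,1],[0,0,0,0,1],[0,0,0,0,1],[0,0,0,0,1]]]' 20
python3 -c "
from h import *;show()"
```

```text
time: 15.85
position: [0.4948, -0.1058, 0.1542]
tool_rot: [2.105, 2.331, 0.002]
ft_force: [1.2, 0.7, 11.8]
grip_width: 0.345
grip_force: 16.0
t 15.85 loc (np.float64(-215.2), np.float64(11.3)) z 0.1542 yawerr 0.0 tilt [0.0017 0.0005] F [ 1.2  0.7 11.8] w 0.3450395865265051 g 15.999587741930554 q 0.32
time: 16.35
position: [0.4943, -0.1059, 0.1542]
tool_rot: [2.105, 2.332, 0.001]
ft_force: [-0.9, 1.2, 12.5]
grip_width: 0.331
grip_force: 20.0
t 16.35 loc (np.float64(-215.6), np.float64(11.3)) z 0.1542 yawerr -0.0001 tilt [0.0007 0.0006] F [-0.9  1.2 12.5] w 0.3306431487299143 g 20.000100853318372 q 0.32
```

That is nearly at the stop, so the jaw force isn't certain. One more release and squeeze will stall clearly earlier. I'll start with a low grip and the centre further forward.

```bash
python3 -m crank '[[[0,0,0,0,-1],[0,0,0,0,-1],[0,2,0,0,-1],[0,2,0,0,-1],[0,0,0,0,-1],[0,0,0,0,-1],[0,0,0,0,-1],[0,0,0,0,-1],[0,0,0,0,-1],[0,0,0,0,-1]]]' 10
python3 -m crank '[[[0,0,0,0,1],[0,0,0,0,1],[0,0,0,0,1],[0,0,0,0,1],[0,0,0,0,1],[0,0,0,0,1],[0,0,0,0,1],[0,0,0,0,1],[0,0,0,0,1],[0,0,0,0,1]]]'
python3 -c "
from h import *;show()"
python3 -m crank '[[[0,0,0,0,1],[0,0,0,0,1],[0,0,0,0,1]]]'
python3 -c "
from h import *;show();im=get_image('wrist');cv2.imwrite('pics/w6.png',im['pixels'][:,:,::-1])"
```

```text
time: 17.18
position: [0.4974, -0.1055, 0.1524]
tool_rot: [-2.105, -2.331, 0.001]
ft_force: [0.5, -0.9, -0.1]
grip_width: 0.969
grip_force: 0.0
time: 18.02
position: [0.5046, -0.1048, 0.1552]
tool_rot: [2.096, 2.324, 0.015]
ft_force: [15.8, -0.7, -0.5]
grip_width: 0.572
grip_force: 10.0
t 18.02 loc (np.float64(-205.4), np.float64(11.3)) z 0.1552 yawerr 0.0011 tilt [ 0.0147 -0.0008] F [15.8 -0.7 -0.5] w 0.572159955446599 g 9.988405779004097 q 0.32
time: 18.27
position: [0.5046, -0.1049, 0.1552]
tool_rot: [2.096, 2.324, 0.014]
ft_force: [16.3, 0.9, -0.2]
grip_width: 0.57
grip_force: 10.0
t 18.27 loc (np.float64(-205.4), np.float64(11.3)) z 0.1552 yawerr 0.001 tilt [ 0.0147 -0.0008] F [16.3  0.9 -0.2] w 0.5702614303616526 g 9.989246483892202 q 0.32
```

The squeeze now stalls early at 49.6 mm, so the jaw presses on the block. The arm is carrying the 16 N. I'll move forward to balance both fingers, then raise the grip to 20 N.

```bash
python3 -m crank '[[[0,2,0,0,1],[0,2,0,0,1],[0,2,0,0,1],[0,1,0,0,1],[0,0,0,0,1],[0,0,0,0,1]]]'
python3 -c "
from h import *;show()"
python3 -m crank '[[[0,0,0,0,1],[0,0,0,0,1],[0,0,0,0,1]]]' 14
python3 -c "
from h import *;show()"
```

```text
time: 18.82
position: [0.5058, -0.1047, 0.1545]
tool_rot: [2.105, 2.331, 0.002]
ft_force: [-0.8, 0.9, 12.3]
grip_width: 0.599
grip_force: 10.0
t 18.82 loc (np.float64(-204.1), np.float64(11.3)) z 0.1545 yawerr 0.0001 tilt [0.0016 0.0005] F [-0.8  0.9 12.3] w 0.5988030919692421 g 10.00515702253324 q 0.34
time: 19.07
position: [0.5055, -0.1048, 0.1545]
tool_rot: [2.105, 2.332, 0.002]
ft_force: [-1.0, 1.4, 12.7]
grip_width: 0.59
grip_force: 14.0
t 19.07 loc (np.float64(-204.4), np.float64(11.3)) z 0.1545 yawerr 0.0 tilt [0.0011 0.0007] F [-1.   1.4 12.7] w 0.5896491887247567 g 14.001817856478738 q 0.34
```

```bash
python3 -m crank '[[[0,0,0,0,1],[0,0,0,0,1],[0,0,0,0,1],[0,0,0,0,1],[0,0,0,0,1],[0,0,0,0,1]]]' 20
python3 -c "
from h import *;show();im=get_image('wrist');a=im['pixels'][130:330,180:580,::-1];b=get_image('scene')['pixels'][130:330,150:550,::-1];cv2.imwrite('pics/w7.png',np.hstack([a,b]))"
```

```text
time: 19.57
position: [0.5048, -0.1048, 0.1545]
tool_rot: [-2.105, -2.331, -0.001]
ft_force: [-4.5, 1.0, 13.9]
grip_width: 0.574
grip_force: 20.0
t 19.57 loc (np.float64(-205.1), np.float64(11.3)) z 0.1545 yawerr -0.0003 tilt [-0.0003  0.0011] F [-4.5  1.  13.9] w 0.5739675897001052 g 20.000384364975616 q 0.34
```

View pics/w7.png

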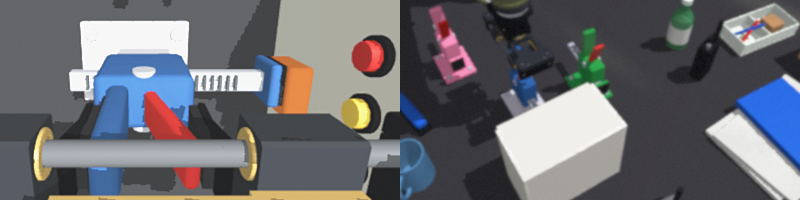

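The jaw is flat on the block, the door is flush, and both fingers bear on the handle and blade at 20 N. I'll check that it's steady, then hand in.

```bash
python3 -m crank '[[[0,-1,0,0,1],[0,0,0,0,1],[0,0,0,0,1],[0,0,0,0,1],[0,0,0,0,1],[0,0,0,0,1]]]'
python3 -c "
from h import *;show();print(job.close_job())"
```

```text
time: 20.17
position: [0.5047, -0.1049, 0.1545]
tool_rot: [2.105, 2.331, 0.002]
ft_force: [-1.7, 1.8, 12.3]
grip_width: 0.572
grip_force: 20.0
t 20.17 loc (np.float64(-205.3), np.float64(11.3)) z 0.1545 yawerr -0.0001 tilt [0.0015 0.0007] F [-1.7  1.8 12.3] w 0.5723593226090365 g 19.999512229696847 q 0.33
the job is handed in; nothing more can be done
None
```

I pushed the door shut to its stop, pumped the clamp until its jaw pressed on the block, and handed the job in at about 20 s with the trigger still held squeezed at a steady 20 N (about 18 N at the jaw).

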